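# Flip the blue-dyed brass plate off the ramp edge

### The arm

A 7-joint arm with a two-finger parallel gripper is mounted at the origin on a cart in front of the work surface, level with it; the furniture and walls round the work are solid. World frame = base frame: x ahead of the robot, y to its left, z up, the work surface at z = 0. Lengths are in m, angles in rad, forces in N, time in s.
With the tool pointing down it reaches from about 0.425 to 0.875 m from the base axis. Payload 4.7 kg.
Tool frame: the origin (TCP) lies between the finger pads; the fingertips stand 14 mm ahead of it and the grasp point (between the pads) lies 5 mm behind it; z points along the fingers, y is the line along which they close (so a half turn about z gives the same grasp; the last joint's range is limited). The gripper opens to 87 mm and grips with 3 to 60 N. Pads are 19 mm wide; open, the fingers measure 117 mm over their backs; the gripper's body (75 mm by 190 mm) begins 51 mm behind the grasp point.
Start: joints at [1.141, 0.321, -0.07, 1.45, 0.023, 1.371, -0.057], TCP at [0.279, -0.587, 0.237] pointing down, gripper open.
Joint ranges: [-2.86, 2.86], [-0.3, 2.09], [-1.38, 1.24], [0.06, 2.45], [-1.56, 4.7], [0.09, 2.05], [-2.69, 2.69]. Speed limits (rad/s): [2.57, 2.57, 3.14, 3.14, 3.14, 3.14, 3.14].

### API

Orientations are given as a rotation vector (axis times angle).
In Python, from bench import ctrl gives the robot as it stands.
- The arm moves only by the tool step_arm, never from a script. Its argument "commands" is a list of rows, each an object with "travel": the shift along the tool's x, y, z in m, a list of three; "turn": the turn, a rotation vector about the tool's x, y, z in degrees, a list of three. A call has 1 to 5 rows; each row is the pose to reach, as a shift and turn from the pose commanded when the call began, along the tool's axes at that moment; what a row does not reach only later rows make up. A row lasts 1/10 s, in which the tool goes at most 50 mm and 8.59 degrees, less where a joint would pass 70% of its speed; a pose out of reach is approached as far as the arm can. A call with a gripper value outside its range is refused whole. "gripper" is the opening, from 0 (shut) to 1 (fully open), set as the call begins (left out, the last holds). The fingers move at their own pace and stop on an object; "force" is the grip in N (left out, the last holds). Time passes only in rows, so rows that repeat a pose let the fingers close. It gives the time, the measured TCP pose, the force, the opening and the grip force at its end, in the units of the state.
- ctrl.get_state(): the state, without advancing time (a new reading comes with each control period).
- ctrl.get_image(name): name is "side" or "top" or "wrist"; returns the picture (384x512x3 uint8, red, green, blue); there is no depth.
- ctrl.camera_model(name): a dict with "fx", "fy", "cx", "cy" (pixels), "R" (3x3) and "t" (3): a world point X has camera coordinates R X + t; the wrist camera has in their place "T_tool_cam" (4x4, takes a point from camera to tool coordinates, whose origin is the TCP and whose axes are the flange's). Camera axes: x right, y down, z forward; pixel columns grow to the right and rows downward; lengths in m; the calibration is good to about 2 mm. The wrist camera is an equidistant fisheye: a pixel r from the principal point sees the ray r / f radians off the axis. A picture is of the moment at which its call begins: read the wrist's pose just before it. camera_model takes no time and is no camera call.
- ctrl.close_job(): hands the job in; it is judged then, once.
The state is a dict: "time": time; "joint_positions": joint angles; "qd": joint speeds; "joint_torque": joint torques, N m; "position": TCP position; "tool_rot": TCP orientation; "ft_force": force on the tool from outside, world axes, zero at the start; "torque": the same for the moment, N m; "grip_width": opening from 0.0 (shut) to 1.0 (fully open); "grip_force": force on a finger pad.
Only numpy, scipy, OpenCV 4.12 (cv2) and the standard library are available. Lean on these libraries where they do the work, as an engineer would, in place of code of your own. Each camera call takes 0.05 s, during which the arm holds its last target. There are 200 camera calls.

### The job

Turn the blue-dyed brass plate over with the flip ramp: hold it level just above the ramp's steel edge, lying across the edge with about three quarters of its length out over the tray, and let go, so that it tumbles over the edge by itself and lands in the tray with its bare brass face up. Leave the red-dyed plate where it lies.

Things in the scene. Friction and masses are not known exactly. Their poses are not given: they have to be found in the camera images.
- blue_plate: brass plate 44 x 60 x 8 mm (x, y, z), about 0.15 kg, one face dyed blue, the other bare brass, two small screw holes; it starts flat on the desk, blue up. Origin: centre of the bare face (at the start its underside, on the desk); x along the 44 mm side, y along the 60 mm side, z out of the blue face. Grip it with the fingertips across its 44 mm width.
- red_plate: the same plate, 44 x 60 x 8 mm, dyed red on top; not to be moved. Origin and axes as on the blue plate.
- flip_ramp: fixed wooden wedge with a catch tray. Origin: on the desk, straight below the middle of the top edge. The edge runs along x, 112 mm long. On the -y side the wedge slopes down 45 degrees to the desk; at y = 0 it drops sheer into the tray on the +y side: inside 100 mm wide (x), y = 0 to 120 mm, floor 4 mm and walls 35 mm above the desk.
- ramp_edge (a point): middle of the ramp's rounded steel top edge, 100 mm above the desk; axes as flip_ramp. A plate let go level 5 to 30 mm above the edge, its 60 mm side along y, its middle 8 to 24 mm past the edge on the tray side (best 16 mm), turns over and lands upside down in the tray. Wholly past the edge it does not turn; with its middle on the other side it slides down the slope.

How it is judged:
On the way:
1. the blue plate, let go, tumbles off the ramp's edge above the tray (angle between blue_plate's own z axis and vertical between 0.8 and 2.4 rad and contact force between the fingers and blue_plate below 0.1 N and x of blue_plate in the frame of flip_ramp between -0.06 and 0.06 m and y of blue_plate in the frame of flip_ramp between -0.02 and 0.12 m and z of blue_plate in the frame of flip_ramp above 0.02 m), for 0.02 s.
At the end, for the whole second after the job is handed in: The blue-dyed plate lies still on the tray floor of the flip ramp, bare brass face up, level within 10 degrees, and the red-dyed plate is within 20 mm of where it lay (angle between blue_plate's own z axis and vertical above 2.96 rad and x of blue_plate in the frame of flip_ramp between -0.05 and 0.05 m and y of blue_plate in the frame of flip_ramp between 0 and 0.12 m and z of blue_plate in the frame of flip_ramp below 0.03 m and linear speed of blue_plate below 0.02 m/s and distance of red_plate from where it was at the start of the episode below 0.02 m); the robot touches nothing.
It fails at once if the red-dyed plate is moved more than 20 mm (distance of red_plate from where it was at the start of the episode above 0.02 m).
It also fails if it takes over 32 s, if anything falls off the work surface, if the arm or the gripper's body presses on something with over 40 N, if the wrist force passes 120 N, or if a joint passes its speed limit or range.

## Working session

There is one attempt and no reset: what is moved stays moved. The work goes in short steps, Python scripts to look and compute and a tool call to move; the robot and the scene stay as the last step left them, time stands still between calls to the robot, and variables do not carry over. Pictures are saved under pics/ and viewed, at most 10 in all, crops included, and the job is handed in when it is done.

Besides the shell and the picture viewer there is one more tool, called after "Call:" as name(argument=value, ...), one argument or row to a line, values as JSON. step_arm: Moves the arm, as the interface text tells. Its arguments: {"type":"object","properties":{"commands":{"type":"array"},"gripper":{"type":"number"},"force":{"type":"number"}},"required":["commands"]}

```bash
mkdir -p pics
python3 - <<'E'
from bench import ctrl
import cv2,numpy as np
a=ctrl.get_image("top");b=ctrl.get_image("side")
cv2.imwrite("pics/top.png",a[:,:,::-1]);cv2.imwrite("pics/side.png",b[:,:,::-1])
for n in("top","side","wrist"):print(n,ctrl.camera_model(n))
print(ctrl.get_state())
E
```

```text
top {'fx': 444.1982146958203, 'fy': 444.1982146958203, 'cx': 253.53398740463567, 'cy': 188.1409311506653, 'R': array([[ 0.00599694, -0.99998077,  0.00158154],
       [-0.99937215, -0.0060485 , -0.03491017],
       [ 0.03491906, -0.0013712 , -0.9993892 ]]), 't': array([0.29234085, 0.52366373, 0.91247602])}
side {'fx': 465.9386429834275, 'fy': 465.9386429834275, 'cx': 260.08167955676794, 'cy': 180.67283663052325, 'R': array([[-0.93901165, -0.34368737, -0.01166655],
       [-0.12229446,  0.36545236, -0.92276142],
       [ 0.32140501, -0.86505697, -0.38519508]]), 't': array([0.59336952, 0.0208991 , 0.97613963])}
wrist {'fx': 297.3186396354542, 'fy': 297.3186396354542, 'cx': 253.7083642876259, 'cy': 191.04853553230333, 'T_tool_cam': array([[ 1.18850966e-03, -9.64169090e-01, -2.65285794e-01,
         7.29554668e-02],
       [ 9.99999293e-01,  1.15842279e-03,  2.69872645e-04,
         4.89076115e-04],
       [ 4.71102466e-05, -2.65285927e-01,  9.64169785e-01,
        -1.49047004e-01],
       [ 0.00000000e+00,  0.00000000e+00,  0.00000000e+00,
         1.00000000e+00]])}
{'time': 0.1, 'joint_positions': array([ 1.1410851 ,  0.32176938, -0.07010306,  1.45157414,  0.02262854,
        1.37080093, -0.05690381]), 'qd': array([ 3.12687350e-04, -2.40194875e-03, -1.51239065e-03, -2.71605558e-03,
       -3.27202674e-05, -2.52599316e-03, -1.82458896e-03]), 'joint_torque': array([ 3.20358959e-04, -4.92573595e+01, -4.05710209e-01, -3.13396561e+01,
       -6.41827332e-02,  3.95120785e-02,  8.43223279e-05]), 'position': array([ 0.27885126, -0.58661335,  0.23554709]), 'tool_rot': array([-3.06289320e+00, -6.91130210e-01,  7.86621402e-04]), 'ft_force': array([-0.58507643, -0.79675988, -0.38708261]), 'torque': array([ 0.00807177, -0.02406728, -0.0904268 ]), 'grip_force': 0.0, 'grip_width': 0.9993709435773005}
```

View pics/top.png

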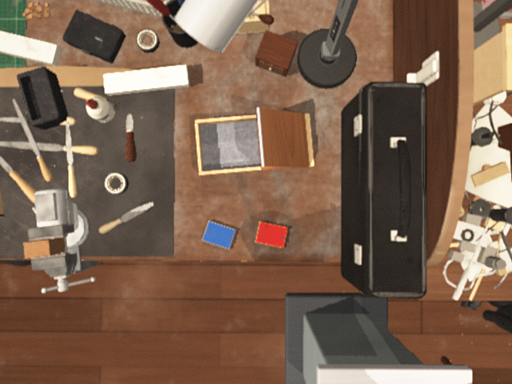

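View pics/side.png

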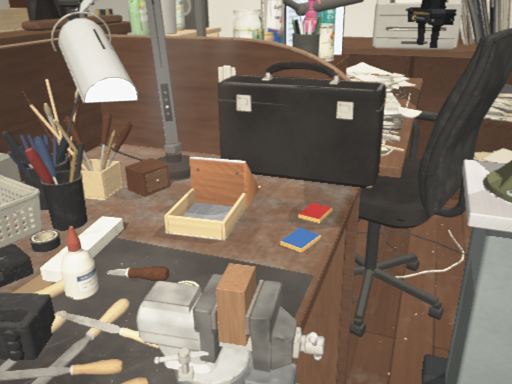

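The top view shows the blue plate at about (219,235), the red one at (271,234) and the ramp edge near column 260, rows 107–170, with the tray on its left (+y). The side view agrees.

```bash
cat > h.py <<'E'
import cv2,numpy as np
from bench import ctrl
from scipy.spatial.transform import Rotation as Ro
def top_ray(p,z,n="top"):
    m=ctrl.camera_model(n);R=m["R"];C=-R.T@m["t"]
    d=R.T@np.array([(p[0]-m["cx"])/m["fx"],(p[1]-m["cy"])/m["fy"],1]);return C+d*(z-C[2])/d[2]
def wrist_ray(p,z,pos,rv):
    m=ctrl.camera_model("wrist");q=np.array([p[0]-m["cx"],p[1]-m["cy"]]);r=np.hypot(*q);th=r/m["fx"]
    d=np.r_[q/max(r,1e-9)*np.sin(th),np.cos(th)];T=m["T_tool_cam"];R=Ro.from_rotvec(rv).as_matrix()
    C=R@T[:3,3]+pos;d=R@T[:3,:3]@d;return C+d*(z-C[2])/d[2]
def blob(img,col):
    i=img.astype(int);r,g,b=i[...,0],i[...,1],i[...,2]
    m=((b>r+50)&(b>g+30)) if col=="b" else ((r>g+100)&(r>b+100))
    cs,_=cv2.findContours(m.astype(np.uint8),cv2.RETR_EXTERNAL,cv2.CHAIN_APPROX_NONE)
    return max(cs,key=cv2.contourArea)[:,0,:].astype(float)
def rect(P):
    c,wh,a=cv2.minAreaRect((P[:,:2]*1000).astype(np.float32))
    B=cv2.boxPoints((c,wh,a));e=[B[1]-B[0],B[2]-B[1]];l=max(e,key=np.linalg.norm)
    return np.round(c,1),np.round(sorted(wh),1),round(np.degrees(np.arctan2(l[1],l[0]))%180,1) # mm, long side dir
E
python3 - <<'E'
from h import *
a=cv2.imread("pics/top.png")[:,:,::-1]
for c in "br": print(c,rect(np.array([top_ray(p,.008) for p in blob(a,c)])))
cv2.imwrite("pics/crop.png",cv2.resize(a[95:185,185:325,::-1],None,fx=5.5,fy=5.5,interpolation=cv2.INTER_CUBIC))
s=ctrl.get_state();print(Ro.from_rotvec(s["tool_rot"]).as_matrix().round(3))
E
```

```text
b (array([425.5, 367.4]), array([39.1, 56.3]), np.float32(72.0))
r (array([426.6, 258.5]), array([43.3, 58.4]), np.float32(78.9))
[[ 0.903  0.429 -0.001]
 [ 0.429 -0.903  0.002]
 [-0.    -0.002 -1.   ]]
```

View pics/crop.png

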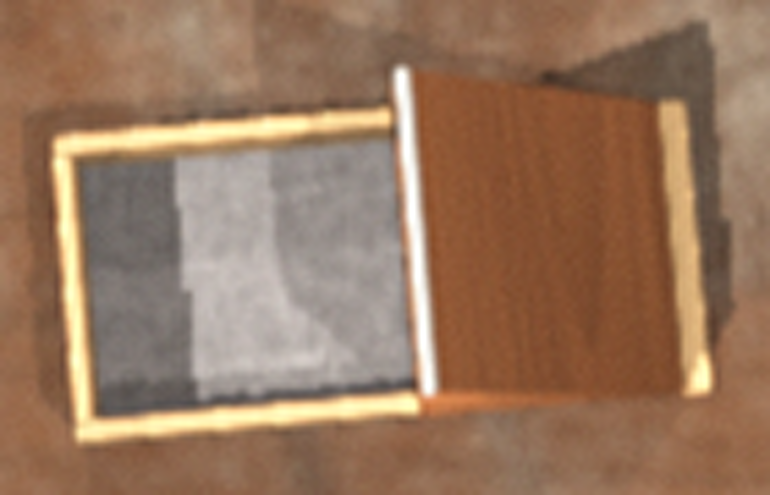

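```bash
cat >> h.py <<'E'
def tri(pt,ps):
    P=[]
    for n in("top","side"):
        m=ctrl.camera_model(n);K=np.array([[m["fx"],0,m["cx"]],[0,m["fy"],m["cy"]],[0,0,1]]);P.append(K@np.c_[m["R"],m["t"]])
    X=cv2.triangulatePoints(P[0],P[1],np.array(pt,float).reshape(2,1),np.array(ps,float).reshape(2,1));return (X[:3]/X[3]).ravel()
E
python3 - <<'E'
from h import *
f=lambda x,y:np.array([185+(x+.5)/5.5-.5,95+(y+.5)/5.5-.5])
e=[top_ray(f(*p),.1) for p in((403,68),(430,393))]
d=e[0]-e[1];print("edge",e,np.linalg.norm(d),np.degrees(np.arctan2(d[1],d[0])),(e[0]+e[1])/2)
print("tray",[top_ray(f(*p),.035) for p in((55,140),(80,435))])
print("case",tri((343,290),(384,83)),tri((364,86),(220,78)), "handle",tri((405,190),(300,66)))
print("lamp tip",tri((215,48),(130,98)))
E
```

```text
edge [array([0.67157178, 0.28838732, 0.1       ]), array([0.56021113, 0.27856529, 0.1       ])] 0.11179296126318451 5.040453539268765 [0.61589145 0.2834763  0.1       ]
tray [array([0.65829708, 0.41576651, 0.035     ]), array([0.54950451, 0.40544162, 0.035     ])]
case [0.34196279 0.15363237 0.23261219] [0.67928651 0.11824542 0.22012973] handle [0.51383176 0.06225524 0.24421569]
lamp tip [0.739918   0.35937863 0.22385381]
```

Call:
step_arm(
  commands=[
    {"travel": [0.036,-0.015,-0.026],"turn": [0,0,0]},
    {"travel": [0.074,-0.03,-0.052],"turn": [0,0,0]},
    {"travel": [0.112,-0.044,-0.078],"turn": [0,0,0]},
    {"travel": [0.15,-0.06,-0.104],"turn": [0,0,0]},
    {"travel": [0.19,-0.074,-0.13],"turn": [0,0,0]},
  ],
  gripper=1,
  force=25,
)

```text
time: 0.6
position: [0.4193, -0.4372, 0.3673]
tool_rot: [-3.065, -0.69, 0.001]
ft_force: [1.2, -1.1, 1.1]
grip_width: 1.002
grip_force: 0.0
```

Call:
step_arm(
  commands=[
    {"travel": [0.04,-0.025,0],"turn": [0,0,0]},
    {"travel": [0.08,-0.05,0],"turn": [0,0,0]},
    {"travel": [0.12,-0.075,0],"turn": [0,0,0]},
    {"travel": [0.16,-0.1,0],"turn": [0,0,0]},
    {"travel": [0.2,-0.125,0],"turn": [0,0,0]},
  ],
)

```text
time: 1.1
position: [0.5464, -0.2381, 0.3662]
tool_rot: [-3.065, -0.691, 0.001]
ft_force: [0.7, -0.8, 0.4]
grip_width: 1.002
grip_force: 0.0
```

Call:
step_arm(
  commands=[
    {"travel": [0.02,-0.042,0],"turn": [0,0,0]},
    {"travel": [0.042,-0.084,0],"turn": [0,0,0]},
    {"travel": [0.064,-0.126,0],"turn": [0,0,0]},
    {"travel": [0.086,-0.168,0],"turn": [0,0,0]},
    {"travel": [0.107,-0.21,0],"turn": [0,0,0]},
  ],
)

```text
time: 1.6
position: [0.5519, -0.0024, 0.3662]
tool_rot: [3.064, 0.691, -0.001]
ft_force: [1.3, 0.5, 0.6]
grip_width: 1.003
grip_force: 0.0
```

Call:
step_arm(
  commands=[
    {"travel": [0.013,-0.042,0],"turn": [0,0,-8]},
    {"travel": [0.027,-0.084,0],"turn": [0,0,-16]},
    {"travel": [0.04,-0.127,0],"turn": [0,0,-24]},
    {"travel": [0.054,-0.17,0],"turn": [0,0,-32]},
    {"travel": [0.067,-0.212,0],"turn": [0,0,-40]},
  ],
)

```text
time: 2.1
position: [0.5211, 0.2177, 0.3663]
tool_rot: [2.638, 1.705, -0.0]
ft_force: [0.7, 0.4, -0.1]
grip_width: 0.996
grip_force: 0.0
```

Run:
```python
from h import *
s=ctrl.get_state();R=Ro.from_rotvec(s["tool_rot"]).as_matrix();print(s["position"],R.round(3),s["joint_positions"].round(2))
print((R.T@(np.array([.4255,.367,.2])-s["position"])).round(3),"yaw",np.degrees(np.arctan2(R[1,0],R[0,0])))
```

```text
[0.52109489 0.21765813 0.3663039 ] [[ 0.411  0.912 -0.   ]
 [ 0.912 -0.411 -0.   ]
 [-0.     0.    -1.   ]] [ 0.19  0.16 -0.72  1.43  0.11  1.59 -0.95]
[ 0.097 -0.149  0.166] yaw 65.7529448493618
```

Call:
step_arm(
  commands=[
    {"travel": [0.025,-0.04,0.01],"turn": [0,0,-2]},
    {"travel": [0.05,-0.08,0.03],"turn": [0,0,-4]},
    {"travel": [0.075,-0.115,0.06],"turn": [0,0,-6]},
    {"travel": [0.097,-0.149,0.09],"turn": [0,0,-6]},
    {"travel": [0.097,-0.149,0.13],"turn": [0,0,-6]},
  ],
)

```text
time: 2.6
position: [0.4221, 0.3727, 0.2372]
tool_rot: [-2.539, -1.844, -0.006]
ft_force: [0.1, 0.4, -0.0]
grip_width: 1.004
grip_force: 0.0
```

Call:
step_arm(
  commands=[
    {"travel": [0,0,0],"turn": [0,0,0]},
    {"travel": [0,0,0],"turn": [0,0,0]},
  ],
)

```text
time: 2.8
position: [0.427, 0.3653, 0.2365]
tool_rot: [2.551, 1.833, -0.002]
ft_force: [1.3, -0.2, -0.1]
grip_width: 0.996
grip_force: 0.0
```

Run:
```python
from h import *
s=ctrl.get_state();a=ctrl.get_image("wrist");cv2.imwrite("pics/w1.png",a[:,:,::-1])
R=Ro.from_rotvec(s["tool_rot"]).as_matrix();print(s["position"],"yaw",np.degrees(np.arctan2(R[1,0],R[0,0])))
for c in "br":
  r=rect(np.array([wrist_ray(p,.008,s["position"],s["tool_rot"]) for p in blob(a,c)]));print(c,r)
  if c=="b":print((R.T@(np.array([*r[0]/1000,.0]) -s["position"])).round(4))
```

```text
[0.42702669 0.3652512  0.23648415] yaw 71.37961447962108
b (array([425.2, 366.7]), array([40.1, 57. ]), np.float32(72.0))
[ 0.0011 -0.0021  0.2365]
r (array([428.6, 263.8]), array([43.2, 44.8]), np.float32(78.2))
```

View pics/w1.png

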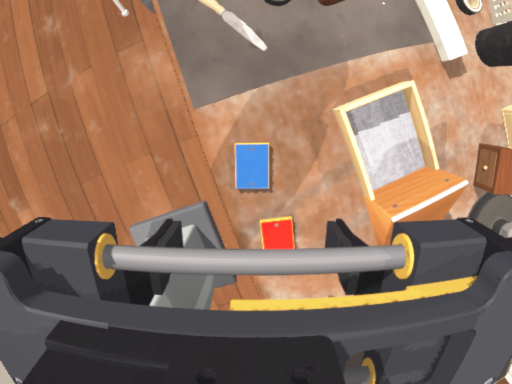

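The wrist view shows the blue plate at (252,166), matching the top-view estimate; the fingers straddle its 44 mm width and the red plate is clear. Descending.

Call:
step_arm(
  commands=[
    {"travel": [0.001,-0.002,0.045],"turn": [0,0,-0.6]},
    {"travel": [0.001,-0.002,0.09],"turn": [0,0,-0.6]},
    {"travel": [0.001,-0.002,0.135],"turn": [0,0,-0.6]},
    {"travel": [0.001,-0.002,0.175],"turn": [0,0,-0.6]},
    {"travel": [0.001,-0.002,0.2],"turn": [0,0,-0.6]},
  ],
)

```text
time: 3.35
position: [0.427, 0.3664, 0.0357]
tool_rot: [2.544, 1.842, 0.0]
ft_force: [0.0, -0.2, -1.0]
grip_width: 1.0
grip_force: 0.0
```

Call:
step_arm(
  commands=[
    {"travel": [0,0,0.01],"turn": [0,0,0]},
    {"travel": [0,0,0.02],"turn": [0,0,0]},
    {"travel": [0,0,0.02],"turn": [0,0,0]},
    {"travel": [0,0,0.02],"turn": [0,0,0]},
  ],
)

```text
time: 3.75
position: [0.4263, 0.3684, 0.0181]
tool_rot: [2.542, 1.846, 0.004]
ft_force: [0.6, 0.1, 0.8]
grip_width: 1.002
grip_force: 0.0
```

Call:
step_arm(
  commands=[
    {"travel": [0,0,0],"turn": [0,0,0]},
    {"travel": [0,0,0],"turn": [0,0,0]},
    {"travel": [0,0,0],"turn": [0,0,0]},
    {"travel": [0,0,0],"turn": [0,0,0]},
    {"travel": [0,0,0],"turn": [0,0,0]},
  ],
  gripper=0.3,
  force=25,
)

```text
time: 4.25
position: [0.4251, 0.3677, 0.0166]
tool_rot: [2.541, 1.847, 0.0]
ft_force: [0.3, 0.2, 1.1]
grip_width: 0.629
grip_force: 0.0
```

Call:
step_arm(
  commands=[
    {"travel": [0,0,0],"turn": [0,0,0]},
    {"travel": [0,0,0],"turn": [0,0,0]},
    {"travel": [0,0,0],"turn": [0,0,0]},
    {"travel": [0,0,0],"turn": [0,0,0]},
    {"travel": [0,0,0],"turn": [0,0,0]},
  ],
)

```text
time: 4.75
position: [0.425, 0.3677, 0.0165]
tool_rot: [2.541, 1.847, -0.0]
ft_force: [0.1, -0.5, -0.2]
grip_width: 0.501
grip_force: 25.0
```

Run:
```python
from h import *
s=ctrl.get_state();print(s["position"],s["grip_width"],s["grip_force"],s["joint_positions"].round(2))
```

```text
[0.42499389 0.36766727 0.01646781] 0.5009158786152954 24.99986618757248 [-0.13  0.46 -0.75  1.87  0.38  0.96 -1.36]
```

Call:
step_arm(
  commands=[
    {"travel": [0,0,-0.02],"turn": [0,0,0]},
    {"travel": [0,0,-0.055],"turn": [0,0,0]},
    {"travel": [0,0,-0.095],"turn": [0,0,0]},
    {"travel": [0,0,-0.135],"turn": [0,0,0]},
    {"travel": [0,0,-0.16],"turn": [0,0,0]},
  ],
)

```text
time: 5.25
position: [0.4254, 0.3685, 0.1793]
tool_rot: [2.541, 1.847, 0.005]
ft_force: [1.0, 0.1, -1.9]
grip_width: 0.503
grip_force: 25.0
```

Run:
```python
from h import *
s=ctrl.get_state();a=ctrl.get_image("wrist");cv2.imwrite("pics/w2.png",a[:,:,::-1])
R=Ro.from_rotvec(s["tool_rot"]).as_matrix();print(s["position"],s["grip_width"],"yaw",np.degrees(np.arctan2(R[1,0],R[0,0])))
z=s["position"][2]-.0165+.008
P=np.array([wrist_ray(p,z,s["position"],s["tool_rot"]) for p in blob(a,"b")]);print(rect(P), (R.T@(P-s["position"]).T).T.min(0).round(4),(R.T@(P-s["position"]).T).T.max(0).round(4))
print((R.T@(np.array([.6145,.2995,0])-s["position"])).round(4))
```

```text
[0.4254457  0.36848581 0.17927726] 0.5026362771080763 yaw 72.04572692543074
(array([429.7, 378.8]), array([33.8, 41.8]), np.float32(162.1)) [-0.0058 -0.02    0.0085] [0.028  0.0217 0.0086]
[-0.0077  0.2008  0.1796]
```

View pics/w2.png

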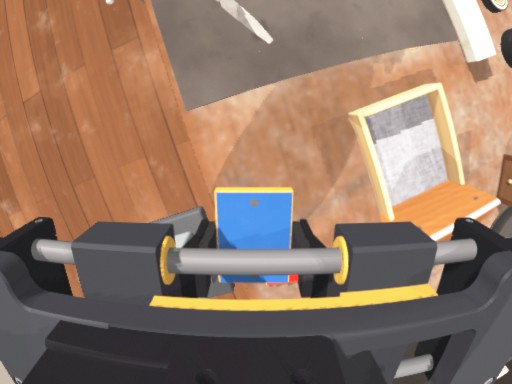

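The wrist view shows the plate held centrally between the pads and level, its front edge 28 mm ahead of the TCP (expected ~29). Moving above the ramp.

Call:
step_arm(
  commands=[
    {"travel": [-0.001,0.035,0],"turn": [0,0,-5]},
    {"travel": [-0.003,0.075,0],"turn": [0,0,-10]},
    {"travel": [-0.005,0.115,0],"turn": [0,0,-15]},
    {"travel": [-0.006,0.15,0],"turn": [0,0,-20]},
    {"travel": [-0.007,0.17,0],"turn": [0,0,-23]},
  ],
)

```text
time: 5.8
position: [0.5875, 0.3055, 0.1745]
tool_rot: [2.123, 2.315, -0.003]
ft_force: [0.8, 0.2, -1.8]
grip_width: 0.504
grip_force: 25.0
```

Run:
```python
from h import *
s=ctrl.get_state();a=ctrl.get_image("side")
t=ctrl.get_image("top")
cv2.imwrite("pics/s2.png",np.hstack([a,t])[:340,:,::-1][:, :] if 0 else cv2.resize(np.vstack([a[30:280,100:420],t[0:250,120:440]]),(640,1000))[:,:,::-1][:600] if 0 else np.hstack([cv2.resize(a[30:280,130:390],(400,385)),cv2.resize(t[0:250,130:390],(400,385))])[:,:,::-1])
R=Ro.from_rotvec(s["tool_rot"]).as_matrix();print(s["position"],s["grip_width"],"yaw",np.degrees(np.arctan2(R[1,0],R[0,0])))
print((R.T@(np.array([.6145,.2995,.1315])-s["position"])).round(4))
```

```text
[0.58751622 0.30546706 0.17447313] 0.5041501070578287 yaw 94.96182937807295
[-0.0082  0.0264  0.043 ]
```

View pics/s2.png

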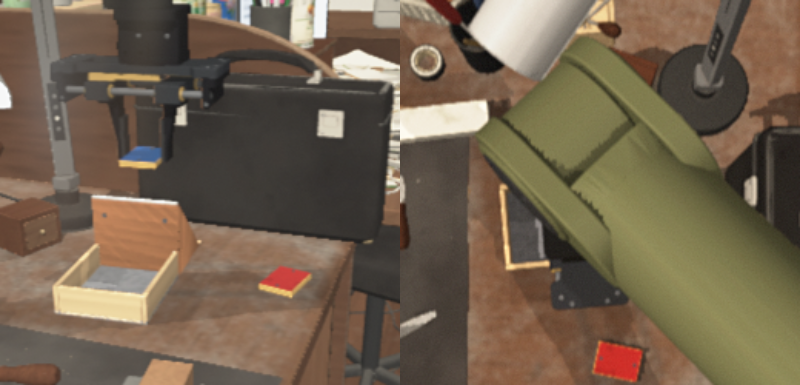

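```bash
python3 - <<'E'
from h import *
for p,q in (((222,50),(134,95)),((258,5),(112,25)),((258,5),(95,18)),((240,28),(122,55)),((176,12),(83,102))):
  X=tri(p,q);m=ctrl.camera_model("side");c=m["R"]@X+m["t"];print(X.round(3),"reproj v err",(m["fy"]*c[1]/c[2]+m["cy"]-q[1]).round(1))
# wrist olive edge points at height z
for z in(.3,.4,.5): print(z,[top_ray(p,z)[:2].round(3) for p in((182,85),(250,28))])
E
cp pics/side.png /tmp/; python3 - <<'E'
E
```

```text
[0.737 0.349 0.227] reproj v err 0.2
[0.778 0.304 0.337] reproj v err 2.5
[0.787 0.315 0.347] reproj v err 4.0
[0.758 0.325 0.29 ] reproj v err 1.5
[0.794 0.42  0.227] reproj v err -0.5
0.3 [array([0.659, 0.399]), array([0.742, 0.302])]
0.4 [array([0.632, 0.383]), array([0.702, 0.301])]
0.5 [array([0.605, 0.367]), array([0.662, 0.301])]
```

The picture shows the plate held level above the ramp with the red plate untouched. By triangulation the lamp shade (x ≥ 0.737) stays about 30 mm clear of the gripper and wrist. I'll stop 6 mm short along the edge for margin.

Call:
step_arm(
  commands=[
    {"travel": [-0.004,0.01,0.01],"turn": [0,0,0]},
    {"travel": [-0.008,0.02,0.02],"turn": [0,0,0]},
    {"travel": [-0.008,0.02,0.032],"turn": [0,0,0]},
    {"travel": [-0.008,0.02,0.043],"turn": [0,0,0]},
    {"travel": [-0.008,0.02,0.043],"turn": [0,0,0]},
  ],
)

```text
time: 6.4
position: [0.6032, 0.3021, 0.1307]
tool_rot: [-2.119, -2.317, 0.007]
ft_force: [-0.3, -0.4, -2.3]
grip_width: 0.5
grip_force: 25.0
```

Call:
step_arm(
  commands=[
    {"travel": [0,0,0],"turn": [0,0,0]},
    {"travel": [0,0,0],"turn": [0,0,0]},
    {"travel": [0,0,0],"turn": [0,0,0]},
  ],
)

```text
time: 6.7
position: [0.6054, 0.3028, 0.1344]
tool_rot: [2.121, 2.316, 0.002]
ft_force: [0.7, -0.7, -1.9]
grip_width: 0.501
grip_force: 25.0
```

Run:
```python
from h import *
s=ctrl.get_state();a=ctrl.get_image("wrist");b=ctrl.get_image("side")
cv2.imwrite("pics/w3.png",np.hstack([cv2.resize(a,(440,330)),cv2.resize(b[80:260,120:300],(330,330))])[:,:,::-1])
R=Ro.from_rotvec(s["tool_rot"]).as_matrix();print(s["position"],s["ft_force"],"yaw",np.degrees(np.arctan2(R[1,0],R[0,0])))
yr=np.array([-np.sin(np.radians(5.04)),np.cos(np.radians(5.04))]);print("TCP past edge",yr@(s["position"][:2]-[.6159,.2835]))
```

```text
[0.60542342 0.30277369 0.13439296] [ 0.67891263 -0.67472326 -1.87165505] yaw 95.04168588588223
TCP past edge 0.020119551304705757
```

View pics/w3.png

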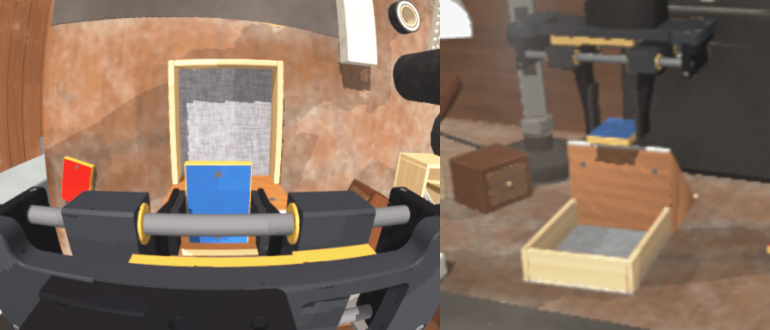

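The plate is level about 18 mm above the edge, aligned with the tray, and about 20 mm past the edge. I'll correct by 4 mm and 3 mm down.

Call:
step_arm(
  commands=[
    {"travel": [-0.004,0,0.003],"turn": [0,0,0]},
    {"travel": [-0.004,0,0.003],"turn": [0,0,0]},
    {"travel": [-0.004,0,0.003],"turn": [0,0,0]},
    {"travel": [-0.004,0,0.003],"turn": [0,0,0]},
    {"travel": [-0.004,0,0.003],"turn": [0,0,0]},
  ],
)

```text
time: 7.3
position: [0.6056, 0.2985, 0.1306]
tool_rot: [2.122, 2.317, 0.0]
ft_force: [0.2, 1.0, -1.5]
grip_width: 0.499
grip_force: 25.0
```

Call:
step_arm(
  commands=[
    {"travel": [0,0,0],"turn": [0,0,0]},
    {"travel": [0,0,0],"turn": [0,0,0]},
    {"travel": [0,0,0],"turn": [0,0,0]},
    {"travel": [0,0,0],"turn": [0,0,0]},
    {"travel": [0,0,0],"turn": [0,0,0]},
  ],
)

```text
time: 7.8
position: [0.6056, 0.2984, 0.1305]
tool_rot: [2.122, 2.317, -0.0]
ft_force: [0.6, -0.0, -2.7]
grip_width: 0.499
grip_force: 25.0
```

Call:
step_arm(
  commands=[
    {"travel": [0,0,0],"turn": [0,0,0]},
    {"travel": [0,0,0],"turn": [0,0,0]},
    {"travel": [0,0,0],"turn": [0,0,0]},
    {"travel": [0,0,0],"turn": [0,0,0]},
    {"travel": [0,0,0],"turn": [0,0,0]},
  ],
  gripper=1,
)

```text
time: 8.3
position: [0.6056, 0.2985, 0.1306]
tool_rot: [2.122, 2.317, 0.0]
ft_force: [-0.5, 0.2, -0.7]
grip_width: 0.867
grip_force: 0.0
```

Call:
step_arm(
  commands=[
    {"travel": [0,0,0],"turn": [0,0,0]},
    {"travel": [0,0,0],"turn": [0,0,0]},
    {"travel": [0,0,-0.01],"turn": [0,0,0]},
    {"travel": [0,0,-0.02],"turn": [0,0,0]},
    {"travel": [0,0,-0.03],"turn": [0,0,0]},
  ],
)

```text
time: 8.8
position: [0.6058, 0.2987, 0.162]
tool_rot: [2.122, 2.317, 0.002]
ft_force: [-0.0, 0.6, -0.1]
grip_width: 1.002
grip_force: 0.0
```

Run:
```python
from h import *
a=ctrl.get_image("wrist");b=ctrl.get_image("side")
cv2.imwrite("pics/w4.png",np.hstack([cv2.resize(a,(440,330)),cv2.resize(b[100:260,120:340],(360,330))])[:,:,::-1])
```

```text
(no output)
```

View pics/w4.png

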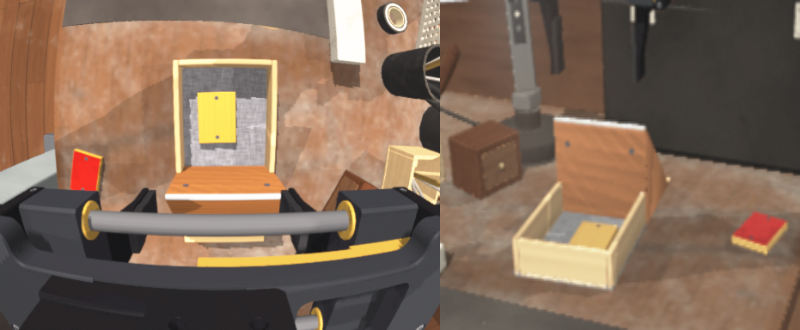

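The plate lies flat in the tray with bare brass up, at (216,118) in the wrist half of the picture. The red plate is in place and the gripper is clear.

```bash
python3 -c "
from bench import ctrl
print(ctrl.close_job())"
```

```text
the job is handed in; nothing more can be done
None
```

The blue-dyed plate turned over on the flip ramp and lies in the tray bare brass face up, the red-dyed plate looks undisturbed in the last pictures, and the job is handed in (about 9 s of the 32 s used; no verdict was returned).

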